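# Unlock the vibrating table and switch it on

## Robot

A 6-joint arm with a two-finger parallel gripper is mounted at the origin on the work surface; the furniture and walls round the work are solid. World frame = base frame: x ahead of the robot, y to its left, z up, the work surface at z = 0. Lengths are in m, angles in rad, forces in N, time in s.
With the tool pointing down it reaches from about 0.3 to 0.875 m from the base axis. Payload 6.4 kg.
Tool frame: the origin (TCP) lies where the fingers leave the gripper's body, on its centre line; the fingertips stand 73 mm ahead of it and the grasp point (between the pads) lies 54 mm ahead of it; z points along the fingers, y is the line along which they close (so a half turn about z gives the same grasp; the last joint's range is limited). The gripper opens to 85 mm and grips with 20 to 120 N. Pads are 22 mm wide; open, the fingers measure 114 mm over their backs; the gripper's body (76 mm by 85 mm) begins 54 mm behind the grasp point. The pads swing forward as they close: fully open they stand 13 mm farther back than shut.
Start: joints at [0.973, 0.181, 1.607, -0, 1.354, -0.206], TCP at [0.22, 0.531, 0.304] pointing down, gripper open.
Joint ranges: [-2.99, 2.99], [-0.89, 2.07], [0.3, 2.58], [-1.14, 4.28], [0, 2.63], [-3.12, 3.12]. Speed limits (rad/s): [2.57, 2.57, 3.01, 3.14, 3.14, 3.14].

## Interface

Orientations are given as a unit quaternion [w, x, y, z].
In Python, from bench import ctrl gives the robot as it stands.
- The arm moves only by the tool carry_out, never from a script. Its argument "steps" is one flat list of numbers, 7 for each row, row after row: the shift along the tool's x, y, z in m, then the turn, a rotation vector about the tool's x, y, z in rad, then the opening, from 0 (shut) to 1 (fully open). In form: [dx, dy, dz, wx, wy, wz, claw, dx, dy, dz, wx, wy, wz, claw, ...]. A call has 1 to 20 rows; each row is the pose to reach, as a shift and turn from the pose commanded when the call began, along the tool's axes at that moment; what a row does not reach only later rows make up. A row lasts 1/10 s, in which the tool goes at most 50 mm and 8.59 degrees, less where a joint would pass 70% of its speed; a pose out of reach is approached as far as the arm can. A call with a gripper value outside its range is refused whole. The fingers move at their own pace and stop on an object; the grip force is fixed at half the most. Time passes only in rows, so rows that repeat a pose let the fingers close. It gives the time, the measured TCP pose, the force, the opening and the grip force at its end, in the units of the state.
- ctrl.get_obs(): the state, without advancing time (a new reading comes with each control period).
- ctrl.camera(name): name is "scene" or "top"; returns the picture (420x560x3 uint8, red, green, blue); there is no depth.
- ctrl.camera_params(name): a dict with "vertical_fov" (degrees; the focal length in pixels is half the picture's height over the tangent of half this angle, whatever the lens; pixels are square), "cx", "cy" (the principal point, pixels), "cam_to_world" (4x4, takes a point from camera to world coordinates). Camera axes: x right, y down, z forward; pixel columns grow to the right and rows downward; lengths in m; the calibration is good to about 2 mm. A picture is of the moment at which its call begins. camera_params takes no time and is no camera call.
- ctrl.hand_in(): hands the job in; it is judged then, once.
The state is a dict: "time_s": time; "q": joint angles; "dq": joint speeds; "joint_efforts": joint torques, N m; "eef_pos": TCP position; "eef_rot": TCP orientation; "wrist_force": force on the tool from outside, world axes, zero at the start; "torque": the same for the moment, N m; "opening": opening from 0.0 (shut) to 1.0 (fully open); "grasp_force": force on a finger pad.
Only numpy, scipy, OpenCV 4.12 (cv2) and the standard library are available. Lean on these libraries where they do the work, as an engineer would, in place of code of your own. Each camera call takes 0.05 s, during which the arm holds its last target. There are 200 camera calls.

## Task

The little vibrating table is locked for transport by the black-handled pin in its slanted bore. Draw the pin out, park it upright in the open notch of the fork at the left end of the machine, with its collar resting flat on the fork, and let go; then flip the toggle switch at the right end back, away from you, until it snaps over. Leave the bottles and the tape roll standing where they are.

Things in the scene. Friction and masses are not known exactly. Their poses are not given: they have to be found in the camera images.
- pin_grip (a point): middle of the loose lock pin's handle (black, round, diameter 20 mm, 50 mm long). Then come a steel collar, diameter 32 mm, 6 mm thick, and a steel shank, diameter 12 mm, 40 mm long. z runs along the pin from shank to handle: collar top 28 mm and underside 34 mm from here towards -z. About 80 g. It starts fully in the bore, leaning 30 degrees to the machine's left
- bore_mouth (a point): mouth centre of the bore (14 mm wide, 44 mm deep) in the slanted 40 mm steel boss of the fixed machine, 95 mm above the bench. Axes are the machine's: x to its back, y left, z up; the bore rises along (0, 0.5, 0.866). Housing 100 mm in x, 240 mm in y, top at 45 mm. Right of the boss two mortar cubes stand in a tray, tops at 97 mm
- notch (a point): parking point on the centre line of the notch, on the upper face of the fork, 75 mm above the bench; machine's axes. The fork is a level plate 6 mm thick at the machine's left end, free below. The notch is 20 mm wide in x, open to the left (+y) and upward; closed end 10 mm right of here, tips of the two 16 mm wide prongs 27 mm left. The shank goes between the prongs, the collar rests on them
- toggle_tip (a point): tip of the toggle's steel lever at the machine's right end, 42 mm from its pivot (pivot 78 mm above the bench, top of the switch turret 76 mm, collar round the lever 83 mm); the upper half is 10 mm thick. It starts 116 mm high, leaning 25 degrees to the machine's front (-x), and swings in the machine's x
- toggle (a joint): toggle angle, rad: 0 off, leaning to the front; 0.88 on, leaning to the back. It snaps over: from the middle (0.44) it goes by itself to the end it leans to and stays there; pushing it to the middle takes about 1 N at the tip
- dropper: amber dropper bottle with black cap, 32 mm wide, 96 mm high, right of the machine, a bystander; origin at the centre of its underside
- vial: glass vial with white cap, 25 mm wide, 53 mm high, right of the machine, a bystander; origin at the centre of its underside
- tape: roll of masking tape lying flat, 66 mm wide, 19 mm high, behind on the left, a bystander; origin at the centre of its underside
Not all that is in view belongs to the job. Leave any green look-alike of the part that bears pin_grip alone.

How it is judged:
On the way, in this order (a step that is already met when the one before it is completed fails the run):
1. the pin is drawn out of its bore (distance between pin_grip and bore_mouth above 0.08 m), for 0.1 s.
2. the pin is parked upright in the notch, collar on the fork, and let go (x of pin_grip in the frame of notch between -0.008 and 0.008 m and y of pin_grip in the frame of notch between -0.008 and 0.012 m and z of pin_grip in the frame of notch between 0.03 and 0.038 m and angle between pin_grip's own z axis and vertical below 0.14 rad and contact force between the fingers and lock_pin below 0.1 N), for 0.3 s.
3. the toggle is snapped over to the back (value of joint toggle above 0.75 rad), for 0.2 s.
At the end, for the whole second after the job is handed in: The pin stands upright (within 8 degrees) and at rest in the fork's notch, its collar on the fork (height within 4 mm), its axis within 8 mm of the parking point across the notch, 8 mm towards the closed end and 12 mm towards the open end; the toggle leans back, past 0.75 rad (x of pin_grip in the frame of notch between -0.008 and 0.008 m and y of pin_grip in the frame of notch between -0.008 and 0.012 m and z of pin_grip in the frame of notch between 0.03 and 0.038 m and angle between pin_grip's own z axis and vertical below 0.14 rad and linear speed of lock_pin below 0.02 m/s and value of joint toggle above 0.75 rad); the robot touches nothing.
It fails at once if the dropper bottle, the vial or the tape roll is shifted by more than 30 mm or tipped over (distance of any of dropper, vial, tape from where it was at the start of the episode above 0.03 m or angle between any of dropper, vial's own z axis and vertical above 0.5 rad).
It also fails if it takes over 54 s, if anything falls off the work surface, if the arm or the gripper's body presses on something with over 40 N, if the wrist force passes 120 N, or if a joint passes its speed limit or range.

## Working session

There is one attempt and no reset: what is moved stays moved. The work goes in short steps, Python scripts to look and compute and a tool call to move; the robot and the scene stay as the last step left them, time stands still between calls to the robot, and variables do not carry over. Pictures are saved under pics/ and viewed, at most 11 in all, crops included, and the job is handed in when it is done.

Besides the shell and the picture viewer there is one more tool, called after ">>>" as name(argument=value, ...), one argument or row to a line, values as JSON. carry_out: Moves the arm, as the interface text tells. Its arguments: {"type":"object","properties":{"steps":{"type":"array"}},"required":["steps"]}

```bash
mkdir -p pics; python3 - <<'E'
from bench import ctrl
import cv2,json
o=ctrl.get_obs();print(o['eef_pos'],o['eef_rot'],o['time_s'],o['opening'])
for n in('scene','top'):
    cv2.imwrite(f'pics/{n}0.png',ctrl.camera(n)[:,:,::-1]);p=ctrl.camera_params(n);print(n,p)
E
```

```text
[0.21931902 0.53108091 0.30298043] [-3.28618975e-04  1.94646741e-01  9.80873026e-01 -8.03391771e-04] 0.0 0.9944106465896092
scene {'vertical_fov': 55.4476587283485, 'cx': 271.427516289625, 'cy': 207.98074578583763, 'cam_to_world': array([[ 0.79891047, -0.36868784,  0.4751961 , -0.06167873],
       [-0.60140798, -0.48036223,  0.6384047 , -0.70447573],
       [-0.00710579, -0.79581493, -0.60549823,  0.78232998],
       [ 0.        ,  0.        ,  0.        ,  1.        ]])}
top {'vertical_fov': 42.980401087873844, 'cx': 275.35779352719294, 'cy': 207.16694434893625, 'cam_to_world': array([[-0.00845971, -0.98674197,  0.16207628,  0.24977987],
       [-0.9999582 ,  0.00778562, -0.00479381, -0.00420091],
       [ 0.00346838, -0.16211006, -0.98676659,  1.4149139 ],
       [ 0.        ,  0.        ,  0.        ,  1.        ]])}
```

View pics/scene0.png

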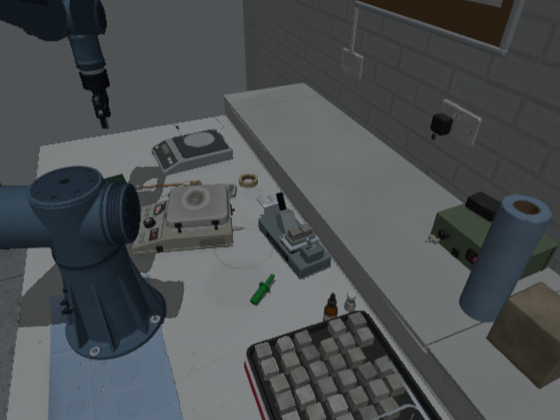

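View pics/top0.png

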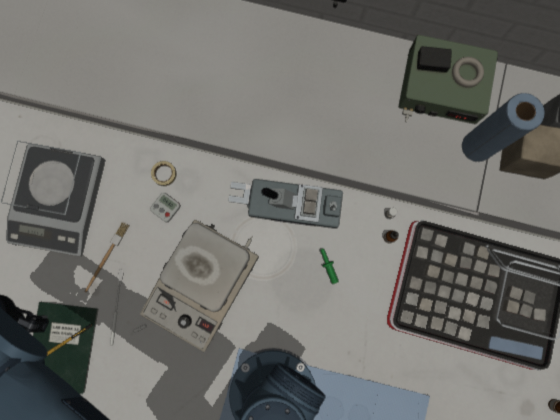

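The machine is at scene (292,240) and top (295,203). There are two candidates for the pin. One has a black handle at scene (282,200) and top (270,193), and it leans left out of the boss. The other is the green pin at scene (262,288) and top (329,265), which is the look-alike. The black one fits the description, so I'll confirm it in one enlarged crop.

```bash
python3 - <<'E'
import cv2,numpy as np
a=cv2.imread('pics/scene0.png')[180:280,245:345];b=cv2.imread('pics/top0.png')[160:240,220:350]
A=cv2.resize(a,(400,400),interpolation=cv2.INTER_CUBIC)
A=cv2.resize(a,None,fx=4,fy=4,interpolation=cv2.INTER_CUBIC)
B=cv2.resize(b,None,fx=3,fy=3,interpolation=cv2.INTER_CUBIC);B=cv2.copyMakeBorder(B,0,400-B.shape[0],0,0,0)
cv2.imwrite('pics/crop0.png',np.clip(np.hstack([A,B]).astype(float)*1.4,0,255).astype(np.uint8))
E
```

```text
(no output)
```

View pics/crop0.png

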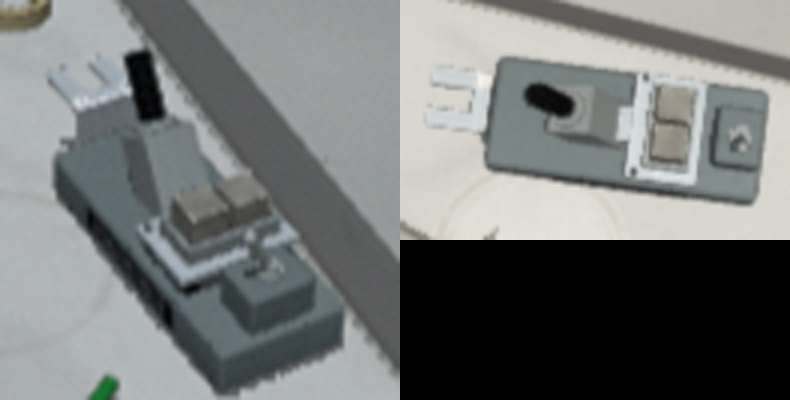

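The crop shows the black handle (top ≈(270,193), scene ≈(281,201)) standing in the slanted boss and leaning toward the fork, so this is the pin to use. The fork's prong tips are at top ≈(229,184) and (229,201), and the toggle is at top ≈(333,206), scene ≈(310,245).

```bash
cat > h.py <<'E'
import numpy as np,cv2
from bench import ctrl
P={n:ctrl.camera_params(n) for n in('scene','top')}
def ray(n,uv):
    p=P[n];f=210/np.tan(np.radians(p['vertical_fov']/2));T=p['cam_to_world']
    d=T[:3,:3]@np.array([(uv[0]-p['cx'])/f,(uv[1]-p['cy'])/f,1]);return T[:3,3],d/np.linalg.norm(d)
def plane(n,uv,z):
    o,d=ray(n,uv);return o+d*(z-o[2])/d[2]
def tri(a,b):
    o,d=ray('scene',a);o2,d2=ray('top',b)
    s=np.linalg.lstsq(np.c_[d,-d2],o2-o,rcond=None)[0]
    p,q=o+s[0]*d,o2+s[1]*d2;return (p+q)/2,np.linalg.norm(p-q)
def proj(n,X):
    p=P[n];f=210/np.tan(np.radians(p['vertical_fov']/2));T=p['cam_to_world']
    c=T[:3,:3].T@(np.asarray(X)-T[:3,3]);return np.array([p['cx']+f*c[0]/c[2],p['cy']+f*c[1]/c[2]])
def blob(m,roi):
    u0,u1,v0,v1=roi;k=np.zeros(m.shape,np.uint8);k[v0:v1,u0:u1]=m[v0:v1,u0:u1]
    n,l,s,c=cv2.connectedComponentsWithStats(k);i=1+np.argmax(s[1:,4]);return l==i,c[i],s[i]
E
python3 - <<'E'
from h import *
np.set_printoptions(precision=4,suppress=True)
S=cv2.imread('pics/scene0.png');T=cv2.imread('pics/top0.png')
ms,cs,ss=blob((S.max(2)<45).astype(np.uint8),(265,300,185,218))
mt,ct,st=blob((T.max(2)<45).astype(np.uint8),(255,290,180,210))
print('handle',cs,ss,ct,st);print(tri(cs,ct), plane('top',ct,.124),plane('scene',cs,.124))
def ends(m,c):
    v,u=np.nonzero(m);X=np.c_[u,v]-c;w=np.linalg.svd(X,full_matrices=False)[2][0];t=X@w
    return c+w*t.min(),c+w*t.max()
for n,m,c in(('s',ms,cs),('t',mt,ct)):print(n,ends(m,c))
# housing: grey-blue
h=T.astype(int);g=((h[:,:,0]-h[:,:,2]>4)&(h.max(2)<150)&(h.max(2)>60)).astype(np.uint8)
m,c,s=blob(g,(240,350,170,235));print('housing',s)
v,u=np.nonzero(m);W=np.array([plane('top',(a,b),.045)[:2] for a,b in zip(u,v)])
r=cv2.minAreaRect((W*1000).astype(np.float32));print(r)
for q,z in [((229,184),.075),((229,201),.075),((238.5,192.5),.075)]:print(plane('top',q,z))
print('toggle',tri((309,239.5),(333,205)),plane('top',(333,205),.116))
print(h[182:204,224:254].mean(2).astype(int))
E
```

```text
handle [280.6577 201.1261] [276 193  10  17 111] [269.2906 192.9487] [262 188  16  11 117]
(array([0.4983, 0.0042, 0.1193]), np.float64(3.2483596926740094e-05)) [0.4974 0.0042 0.124 ] [ 0.4943 -0.0008  0.124 ]
s (array([278.5868, 192.8531]), array([282.7684, 209.5586]))
t (array([262.1348, 189.7028]), array([276.8323, 196.3697]))
housing [ 249  180   93   47 1689]
((486.3595886230469, -61.86656188964844), (234.57748413085938, 96.27178192138672), 81.7870101928711)
[0.531  0.1076 0.075 ]
[0.4867 0.1074 0.075 ]
[0.5086 0.0832 0.075 ]
toggle (array([ 0.4682, -0.1535,  0.1041]), np.float64(0.0028852194186750435)) [ 0.4674 -0.153   0.116 ]
[[151 150 151 151 152 150 150 147 144 140 138 141 139 137 148 149 145 142
  139 141 141 148 147 146 147 146 145 134  81  77]
 [152 150 151 151 151 151 151 151 148 147 148 149 151 149 149 146 143 137
  132 139 138 150 152 148 146 141 143 132  77  78]
 [151 151 151 151 151 150 147 151 149 149 150 149 149 149 149 148 148 147
  148 151 151 155 163 156 152 143 142 124  75  79]
 [152 151 151 152 151 148 142 153 151 150 150 150 149 149 150 149 149 149
  149 149
[... 1592 characters left out ...]
151 150 150 150 149 150
  149 151 152 155 153 152 143  71  62  82  91  92]
 [152 152 153 149 141 153 152 153 152 151 150 150 149 150 150 150 150 150
  150 151 153 155 153 152 144  73  68  83  93  93]
 [152 152 152 149 139 149 151 150 151 151 150 151 151 153 152 152 151 151
  150 151 153 155 152 154 145  76  72  86  93  93]
 [152 152 152 151 145 144 143 139 141 138 139 144 151 152 152 152 152 152
  153 153 155 155 152 151 134  72  75  88  93  93]
 [152 152 153 153 149 140 137 129 131 125 130 139 147 145 143 140 140 142
  144 149 154 154 150 147 115  66  78  89  92  93]
 [152 151 152 152 152 151 150 149 149 148 149 150 148 138 133 127 127 131
  136 143 145 142 132 128  90  59  77  91  92  93]]
```

```bash
python3 - <<'E'
import cv2,numpy as np
S=cv2.imread('pics/scene0.png');T=cv2.imread('pics/top0.png')
def c(I,u,v,w,h,lo,hi):
    a=np.clip((I[v:v+h,u:u+w].astype(float)-lo)/(hi-lo)*255,0,255).astype(np.uint8);return cv2.resize(a,(400,300),interpolation=cv2.INTER_NEAREST)
p=[c(T,222,174,40,30,90,180),c(S,254,184,40,30,60,200),c(T,316,190,40,30,40,180),c(S,290,226,40,30,40,180)]
cv2.imwrite('pics/crop1.png',np.vstack([np.hstack(p[:2]),np.hstack(p[2:])]))
E
```

```text
(no output)
```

View pics/crop1.png

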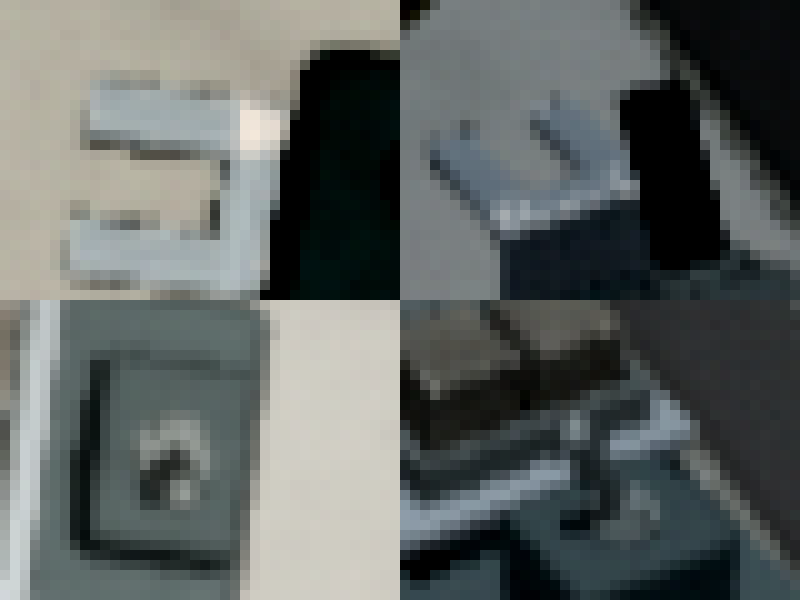

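```bash
python3 - <<'E'
from h import *
np.set_printoptions(precision=4,suppress=True)
print('toggle',tri((307.7,238.7),(334.2,208.7)),plane('top',(334.2,208.7),.114),plane('scene',(307.7,238.7),.114))
print('notch',plane('top',(240.4,193.5),.075), plane('top',(229.8,192.1),.075),plane('top',(244.3,194),.075))
# scene check of prong tips
for q in [(257.0,197.5),(267.8,193.5)]:print('scene prong tips',plane('scene',q,.075))
for a,b in [((278.6,192.9),(262.1,189.7)),((282.8,209.6),(276.8,196.4))]:print('pin ends',tri(a,b))
x=np.array([.990,-.143,0]);y=np.array([.143,.990,0]);c=np.array([.4864,-.0619,0])
for X in [(.498,.0042,.12)]:print((X-c)@x,(X-c)@y)
print(plane('top',(269.3,192.95),.124))
E
```

```text
toggle (array([ 0.4588, -0.1561,  0.1133]), np.float64(0.00047065142080849926)) [ 0.4585 -0.1559  0.114 ] [ 0.4585 -0.1568  0.114 ]
notch [0.506  0.0783 0.075 ] [0.5098 0.1054 0.075 ] [0.5046 0.0684 0.075 ]
scene prong tips [0.4903 0.1098 0.075 ]
scene prong tips [0.5288 0.1067 0.075 ]
pin ends (array([0.5038, 0.0214, 0.1354]), np.float64(0.0007682512106207651))
pin ends (array([ 0.4921, -0.0142,  0.1035]), np.float64(0.0007617779370087869))
0.0020317000000000013 0.06709779999999999
[0.4974 0.0041 0.124 ]
```

```bash
cat >> h.py <<'E'
from scipy.spatial.transform import Rotation as R
YAW=np.radians(-7.8)
MX=np.array([np.cos(YAW),np.sin(YAW),0]);MY=np.array([-MX[1],MX[0],0]);MZ=np.array([0,0,1.])
A=.5*MY+.866*MZ
def pose(gp,a,ahead=.054,yax=MX):   # grasp point, axis pointing back up the tool
    z=-a/np.linalg.norm(a);y=yax-z*(z@yax);y/=np.linalg.norm(y);return gp+ahead*-z,R.from_matrix(np.c_[np.cross(y,z),y,z])
def move(p,r,cur=None):
    o=ctrl.get_obs();w,x,y,z=o['eef_rot'];r0=R.from_quat([x,y,z,w]);p0=o['eef_pos']
    if cur:p0,r0=cur
    return np.r_[r0.inv().apply(p-p0),(r0.inv()*r).as_rotvec()].round(4)
E
python3 - <<'E'
from h import *
g=np.array([.4978,.004,.1235])
print(move(*pose(g+.12*A,A,.057)).tolist())
E
```

```text
[-0.4363, -0.2952, 0.0266, 0.3423, -0.4445, 1.2835]
```

>>> carry_out(
  steps=[-0.4363,-0.2952,0.0266,0.3423,-0.4445,1.2835,1,-0.4363,-0.2952,0.0266,0.3423,-0.4445,1.2835,1,-0.4363,-0.2952,0.0266,0.3423,-0.4445,1.2835,1,-0.4363,-0.2952,0.0266,0.3423,-0.4445,1.2835,1,-0.4363,-0.2952,0.0266,0.3423,-0.4445,1.2835,1,-0.4363,-0.2952,0.0266,0.3423,-0.4445,1.2835,1,-0.4363,-0.2952,0.0266,0.3423,-0.4445,1.2835,1,-0.4363,-0.2952,0.0266,0.3423,-0.4445,1.2835,1,-0.4363,-0.2952,0.0266,0.3423,-0.4445,1.2835,1,-0.4363,-0.2952,0.0266,0.3423,-0.4445,1.2835,1,-0.4363,-0.2952,0.0266,0.3423,-0.4445,1.2835,1,-0.4363,-0.2952,0.0266,0.3423,-0.4445,1.2835,1,-0.4363,-0.2952,0.0266,0.3423,-0.4445,1.2835,1,-0.4363,-0.2952,0.0266,0.3423,-0.4445,1.2835,1,-0.4363,-0.2952,0.0266,0.3423,-0.4445,1.2835,1,-0.4363,-0.2952,0.0266,0.3423,-0.4445,1.2835,1],
)

```text
time_s: 1.7
eef_pos: [0.5097, 0.093, 0.2774]
eef_rot: [0.17, 0.728, 0.636, -0.194]
wrist_force: [0.4, 0.8, -0.6]
opening: 0.999
grasp_force: 0.0
```

```bash
python3 - <<'E'
from h import *
g=np.array([.4978,.004,.1235]);o=ctrl.get_obs();print(o['eef_pos'],o['q'].round(2) if hasattr(o['q'],'round') else o['q'])
print(move(*pose(g,A,.057)).tolist())
I=[ctrl.camera('scene'),ctrl.camera('top')]
a=cv2.resize(I[0][120:270,220:370],(400,400));b=cv2.resize(I[1][130:250,210:330],(400,400))
cv2.imwrite('pics/c2.png',np.hstack([a,b])[:,:,::-1])
E
```

```text
[0.50968845 0.09299799 0.27742021] [ 0.18  0.23  1.68 -0.5   1.43  0.43]
[-0.001, 0.0001, 0.1212, 0.0016, -0.0016, 0.0011]
```

View pics/c2.png

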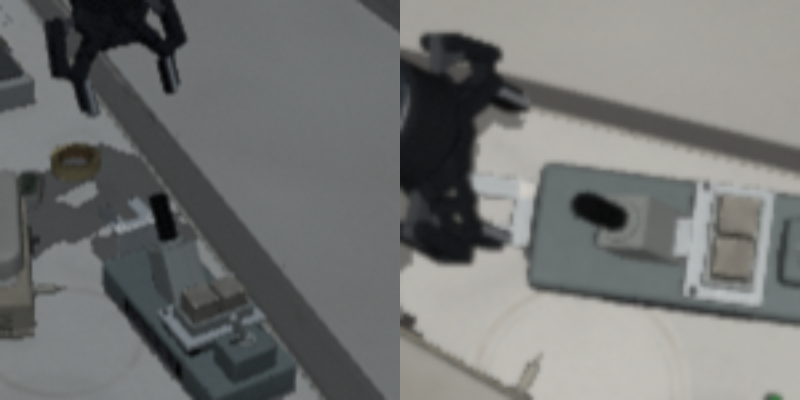

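The open gripper sits up and to the left, on the pin's axis. Its finger tips are at crop ≈(515,97) and (485,238), and the handle is at (600,210). I'll go in along the axis and close.

>>> carry_out(
  steps=[0,0,0.03,0,0,0,1,0,0,0.06,0,0,0,1,0,0,0.08,0,0,0,1,0,0,0.1,0,0,0,1,0,0,0.112,0,0,0,1,0,0,0.121,0,0,0,1,0,0,0.121,0,0,0,1,0,0,0.121,0,0,0,0,0,0,0.121,0,0,0,0,0,0,0.121,0,0,0,0,0,0,0.121,0,0,0,0,0,0,0.121,0,0,0,0,0,0,0.121,0,0,0,0,0,0,0.121,0,0,0,0,0,0,0.121,0,0,0,0],
)

```text
time_s: 3.3
eef_pos: [0.5023, 0.0324, 0.1729]
eef_rot: [0.17, 0.728, 0.635, -0.194]
wrist_force: [0.4, 3.3, 5.5]
opening: 0.224
grasp_force: 58.4
```

Gripped at about 20 mm with little side force. Now I'll draw it out along the axis.

>>> carry_out(
  steps=[0,0,-0.006,0,0,0,0,0,0,-0.012,0,0,0,0,0,0,-0.02,0,0,0,0,0,0,-0.03,0,0,0,0,0,0,-0.04,0,0,0,0,0,0,-0.05,0,0,0,0,0,0,-0.065,0,0,0,0,0,0,-0.08,0,0,0,0,0,0,-0.1,0,0,0,0,0,0,-0.11,0,0,0,0,0,0,-0.11,0,0,0,0,0,0,-0.11,0,0,0,0],
)

```text
time_s: 4.5
eef_pos: [0.5092, 0.0867, 0.2676]
eef_rot: [0.17, 0.728, 0.635, -0.194]
wrist_force: [-0.8, 0.2, -1.2]
opening: 0.217
grasp_force: 58.6
```

```bash
python3 - <<'E'
from h import *
N=np.array([.506,.0783,.075])
o=ctrl.get_obs();print(o['eef_pos'],o['opening'],o['grasp_force'],o['wrist_force'])
print(move(*pose(N+[0,0,.034+.075],MZ,.057)).tolist())
E
```

```text
[0.50918108 0.08668566 0.26758994] 0.21655646846233023 58.57058823108673 [-0.77344992  0.21305916 -1.20218583]
[0.0057, -0.002, 0.0274, 0.0007, 0.5222, 0.0002]
```

>>> carry_out(
  steps=[0.003,-0.002,0.0,0,0.13,0,0,0.003,-0.002,0.0,0,0.26,0,0,0.004,-0.002,0.01,0,0.39,0,0,0.0057,-0.002,0.0274,0.0007,0.5222,0.0002,0,0.0057,-0.002,0.0274,0.0007,0.5222,0.0002,0,0.0057,-0.002,0.0274,0.0007,0.5222,0.0002,0,0.0057,-0.002,0.0274,0.0007,0.5222,0.0002,0],
)

```text
time_s: 5.2
eef_pos: [0.5062, 0.0784, 0.2412]
eef_rot: [0.001, 0.754, 0.657, -0.001]
wrist_force: [0.3, 0.3, -0.8]
opening: 0.219
grasp_force: 58.7
```

```bash
python3 - <<'E'
from h import *
np.set_printoptions(precision=4,suppress=True)
N=np.array([.506,.0783,.075])
o=ctrl.get_obs();print(o['eef_pos'],R.from_quat(np.roll(o['eef_rot'],-1)).as_matrix()[:,2])
I=[ctrl.camera('scene'),ctrl.camera('top')]
np.save('pics/s3',I[0])
G=o['eef_pos']-[0,0,.057]
print('proj scene grip/collar/tip',[proj('scene',G-[0,0,d]).round(1) for d in(0,.031,.074)],'notch',proj('scene',N),proj('top',N),proj('top',G-[0,0,.074]))
u,v=proj('scene',G-[0,0,.05]).astype(int)
a=cv2.resize(I[0][v-25:v+35,u-30:u+30],(600,600),interpolation=cv2.INTER_CUBIC)
cv2.imwrite('pics/c3.png',np.clip(a[:,:,::-1]*1.4,0,255));print('crop origin',u-30,v-25)
E
```

```text
[0.5062 0.0784 0.2412] [-0.0006 -0.0019 -1.    ]
proj scene grip/collar/tip [array([266.9, 169.3]), array([267. , 178.5]), array([267.2, 190.8])] notch [267.3518 200.5051] [240.4152 193.4863] [239.4986 190.75  ]
crop origin 237 159[ WARN:0@0.826] global loadsave.cpp:1063 imwrite_ Unsupported depth image for selected encoder is fallbacked to CV_8U.
```

View pics/c3.png

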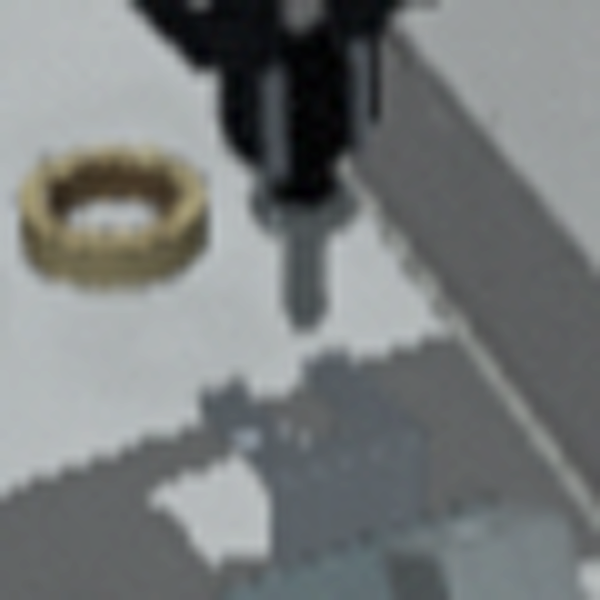

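The pin is upright in the grip, with its collar at crop (305,205) and shank tip at (305,325). It hangs over the notch, whose expected point is crop (303,415). The pin's pixels match the prediction to under 1 px, so I'm lowering it.

>>> carry_out(
  steps=[0,0,0.015,0,0,0,0,0,0,0.03,0,0,0,0,0,0,0.04,0,0,0,0,0,0,0.05,0,0,0,0,0,0,0.06,0,0,0,0,0,0,0.066,0,0,0,0,0,0,0.07,0,0,0,0,0,0,0.07,0,0,0,0,0,0,0.07,0,0,0,0],
)

```text
time_s: 6.2
eef_pos: [0.5064, 0.0781, 0.1714]
eef_rot: [0.0, 0.754, 0.657, 0.0]
wrist_force: [0.3, 0.5, -1.0]
opening: 0.22
grasp_force: 58.7
```

No contact yet. I'll go down in 1 mm rows and watch the force.

>>> carry_out(
  steps=[0,0,0.001,0,0,0,0,0,0,0.002,0,0,0,0,0,0,0.003,0,0,0,0,0,0,0.003,0,0,0,0,0,0,0.003,0,0,0,0],
)

```text
time_s: 6.7
eef_pos: [0.5062, 0.0782, 0.1682]
eef_rot: [0.0, 0.754, 0.657, 0.0]
wrist_force: [0.2, -0.6, -0.7]
opening: 0.215
grasp_force: 58.7
```

```bash
python3 - <<'E'
from h import *
np.set_printoptions(precision=4,suppress=True)
a=ctrl.camera('scene')[160:220,237:297];b=ctrl.camera('top')[164:224,210:270]
f=lambda x:cv2.resize(x,(400,400),interpolation=cv2.INTER_CUBIC)
cv2.imwrite('pics/c4.png',np.clip(np.hstack([f(a),f(b)])[:,:,::-1]*1.5,0,255).astype(np.uint8))
E
```

```text
(no output)
```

View pics/c4.png

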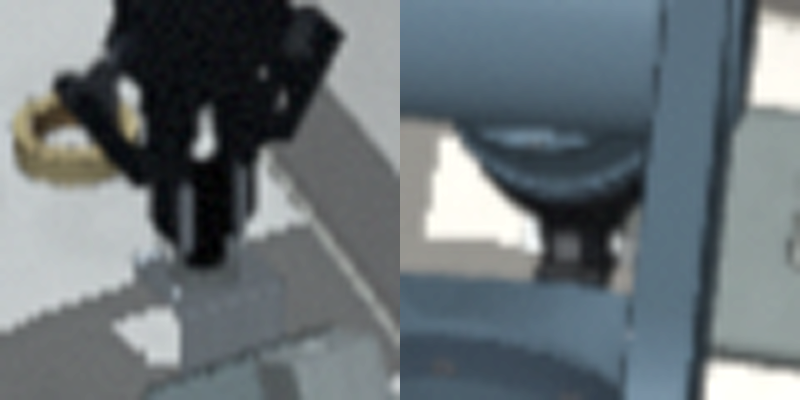

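The collar is just above the fork at scene crop (210,270), and the shank is in the notch without touching anything. I'll keep lowering.

>>> carry_out(
  steps=[0,0,0.001,0,0,0,0,0,0,0.002,0,0,0,0,0,0,0.002,0,0,0,0,0,0,0.002,0,0,0,0],
)

```text
time_s: 7.2
eef_pos: [0.5061, 0.0782, 0.1661]
eef_rot: [-0.0, 0.754, 0.657, -0.0]
wrist_force: [0.3, 0.2, 0.3]
opening: 0.221
grasp_force: 58.7
```

>>> carry_out(
  steps=[0,0,0.001,0,0,0,0,0,0,0.001,0,0,0,0,0,0,0.001,0,0,0,0],
)

```text
time_s: 7.5
eef_pos: [0.5063, 0.0782, 0.1656]
eef_rot: [0.0, 0.754, 0.657, 0.0]
wrist_force: [-0.7, -0.7, 5.3]
opening: 0.217
grasp_force: 59.4
```

Contact shows 5 N upward at the expected height. Releasing, then pulling straight up.

>>> carry_out(
  steps=[0,0,0,0,0,0,0.3,0,0,0,0,0,0,0.4,0,0,0,0,0,0,0.6,0,0,0,0,0,0,0.7,0,0,0,0,0,0,0.7,0,0,0,0,0,0,0.7,0,0,-0.02,0,0,0,0.7,0,0,-0.05,0,0,0,0.7,0,0,-0.09,0,0,0,0.7,0,0,-0.13,0,0,0,0.7,0,0,-0.13,0,0,0,0.7,0,0,-0.13,0,0,0,0.7],
)

```text
time_s: 8.7
eef_pos: [0.5066, 0.0782, 0.2962]
eef_rot: [0.001, 0.754, 0.657, 0.001]
wrist_force: [0.3, -0.3, -0.5]
opening: 0.701
grasp_force: 0.0
```

```bash
python3 - <<'E'
from h import *
np.set_printoptions(precision=4,suppress=True)
S=ctrl.camera('scene')
ms,cs,ss=blob((S.max(2)<45).astype(np.uint8),(258,278,182,205));print(cs,ss,plane('scene',cs,.109))
a=S[165:225,237:297]
cv2.imwrite('pics/c5.png',np.clip(cv2.resize(a,(400,400),interpolation=cv2.INTER_CUBIC)[:,:,::-1]*1.5,0,255).astype(np.uint8))
print(proj('scene',[.506,.0783,.109]))
# toggle pushing pose: closed fingers, pads' flat (tool y) along machine x... tips at z~.101
t=np.array([.4588,-.156,.116])
print('above', move(*pose(t-.045*MX+[0,0,.09],MZ,.073)).tolist())
E
```

```text
[267.25  193.087] [264 185   7  17  92] [0.5003 0.0704 0.109 ]
[267.1986 191.1899]
above [-0.2385, -0.0597, 0.0157, -0.0003, 0.0, -0.0004]
```

View pics/c5.png

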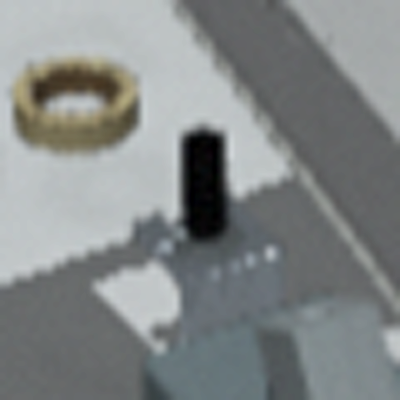

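The handle stands upright at scene (267,193). I'll move above the toggle so the top view clears, then check the parked position.

>>> carry_out(
  steps=[-0.05,-0.015,0.0,0,0,0,0.5,-0.1,-0.03,0.0,0,0,0,0.2,-0.15,-0.045,0.0,0,0,0,0,-0.2,-0.0597,0.0,0,0,0,0,-0.2385,-0.0597,0.0157,0,0,0,0,-0.2385,-0.0597,0.0157,0,0,0,0,-0.2385,-0.0597,0.0157,0,0,0,0,-0.2385,-0.0597,0.0157,0,0,0,0],
)

```text
time_s: 9.55
eef_pos: [0.4144, -0.1491, 0.2786]
eef_rot: [-0.001, 0.754, 0.657, -0.0]
wrist_force: [-0.1, 0.5, -0.5]
opening: -0.002
grasp_force: 0.0
```

```bash
python3 - <<'E'
from h import *
np.set_printoptions(precision=4,suppress=True)
S=ctrl.camera('scene');T=ctrl.camera('top')
ms,cs,ss=blob((S.max(2)<45).astype(np.uint8),(258,278,182,205))
mt,ct,st=blob((T.max(2)<45).astype(np.uint8),(228,252,178,200));print(cs,ss,ct,st,tri(cs,ct))
print('exp',[ (proj(n,[.506,.0783,z]).round(1)) for n in('scene','top') for z in(.134,.109,.084)])
o=ctrl.get_obs();print(o['eef_pos'],o['opening'])
f=lambda x:cv2.resize(x,(400,400),interpolation=cv2.INTER_CUBIC)
cv2.imwrite('pics/c6.png',np.clip(np.hstack([f(T[164:224,210:270]),f(S[180:280,260:360])])[:,:,::-1]*1.3,0,255).astype(np.uint8))
E
```

```text
[270.6815 191.6943] [265 182  13  19 157] [239.75   191.1538] [236 187   8   9  52] (array([0.5105, 0.0755, 0.1057]), np.float64(0.010116388721054734))
exp [array([267.1, 184.1]), array([267.2, 191.2]), array([267.3, 198.1]), array([238.9, 189. ]), array([239.6, 190.9]), array([240.2, 192.8])]
[ 0.4148 -0.1487  0.2792] 0.000916313100599112
```

View pics/c6.png

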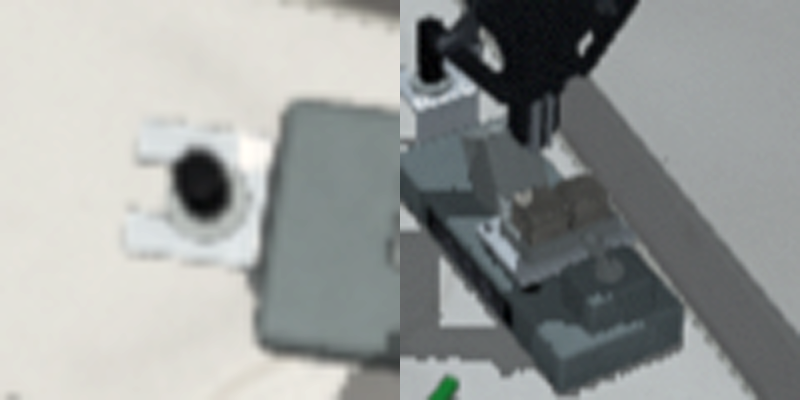

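The top view shows the collar straddling the prongs at crop (207,195), so (241,193) in the picture. That matches the notch point within about 2 mm, and the pin is parked well. Next I'll lower the shut fingers in front of the toggle and push back.

>>> carry_out(
  steps=[0.007,0,0.03,0,0,0,0,0.007,0,0.06,0,0,0,0,0.007,0,0.085,0,0,0,0,0.007,0,0.107,0,0,0,0,0.007,0,0.107,0,0,0,0,0.007,0.01,0.107,0,0,0,0,0.007,0.02,0.107,0,0,0,0,0.007,0.028,0.107,0,0,0,0,0.007,0.035,0.107,0,0,0,0,0.007,0.042,0.107,0,0,0,0,0.007,0.042,0.107,0,0,0,0],
)

```text
time_s: 10.75
eef_pos: [0.4586, -0.1492, 0.1731]
eef_rot: [0.001, 0.754, 0.657, 0.0]
wrist_force: [0.7, -1.0, -0.1]
opening: 0.004
grasp_force: 0.0
```

>>> carry_out(
  steps=[-0.006,0.003,0,0,0,0,0,-0.008,0.006,0,0,0,0,0,-0.008,0.009,0,0,0,0,0,-0.008,0.009,0,0,0,0,0],
)

```text
time_s: 11.15
eef_pos: [0.4653, -0.1582, 0.1725]
eef_rot: [0.0, 0.754, 0.657, 0.0]
wrist_force: [-0.2, 0.6, 0.5]
opening: 0.001
grasp_force: 0.0
```

```bash
python3 - <<'E'
from h import *
S=ctrl.camera('scene');T=ctrl.camera('top')
f=lambda x:cv2.resize(x,(400,400),interpolation=cv2.INTER_CUBIC)
cv2.imwrite('pics/c7.png',np.clip(np.hstack([f(T[180:240,300:360]),f(S[210:270,280:340])])[:,:,::-1]*1.3,0,255).astype(np.uint8))
E
```

```text
(no output)
```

View pics/c7.png

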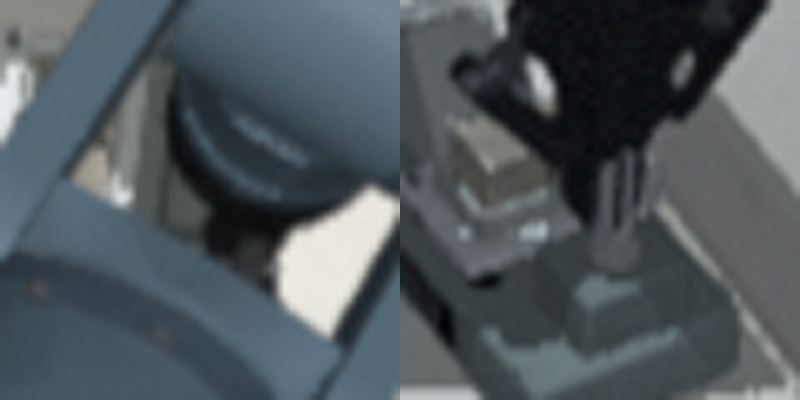

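The fingers hide the lever at scene crop (620,230). I'll push a few mm more, then back off, rise and look.

>>> carry_out(
  steps=[0,0.003,0,0,0,0,0,0,0.005,0,0,0,0,0,0,0.007,0,0,0,0,0,0,0.007,0,0,0,0,0],
)

```text
time_s: 11.65
eef_pos: [0.4717, -0.1588, 0.1724]
eef_rot: [-0.0, 0.754, 0.657, -0.0]
wrist_force: [-2.8, -0.4, 0.5]
opening: -0.001
grasp_force: 1.5
```

>>> carry_out(
  steps=[0,0.002,0,0,0,0,0,0,0.004,0,0,0,0,0,0,0.004,0,0,0,0,0],
)

```text
time_s: 11.95
eef_pos: [0.473, -0.1589, 0.172]
eef_rot: [-0.004, 0.753, 0.658, -0.003]
wrist_force: [-16.7, 0.4, 12.7]
opening: 0.001
grasp_force: 10.3
```

The force jumped to 17 N, so the lever looks to be at its end stop. Backing off, rising and looking.

>>> carry_out(
  steps=[0,-0.01,0,0,0,0,0,0,-0.03,0,0,0,0,0,0,-0.05,0,0,0,0,0,0,-0.06,-0.04,0,0,0,0,0,-0.06,-0.08,0,0,0,0,0,-0.1,-0.12,0,0,0,0,0,-0.12,-0.14,0,0,0,0,0,-0.12,-0.14,0,0,0,0],
)

```text
time_s: 12.75
eef_pos: [0.3568, -0.1435, 0.3162]
eef_rot: [0.004, 0.754, 0.657, 0.001]
wrist_force: [-0.3, -0.7, 0.4]
opening: 0.003
grasp_force: 0.0
```

```bash
python3 - <<'E'
from h import *
S=ctrl.camera('scene');T=ctrl.camera('top')
f=lambda x:cv2.resize(x,(400,400),interpolation=cv2.INTER_CUBIC)
cv2.imwrite('pics/c8.png',np.clip(np.hstack([f(T[160:260,240:340]),f(S[180:280,250:350])])[:,:,::-1]*1.5,0,255).astype(np.uint8))
P=np.array([.4588,-.156,.078])+.0178*MX
print('tip if on: crop',(proj('scene',P+.0178*MX+[0,0,.036])-[250,180])*4+[400,0],(proj('top',P+.0178*MX+[0,0,.036])-[240,160])*4)
print('tip if off: crop',(proj('scene',P-.0178*MX+[0,0,.036])-[250,180])*4+[400,0])
E
```

```text
tip if on: crop [677.34147281 215.49150815] [383.21096057 138.10243833]
tip if off: crop [630.38058513 233.94335998]
```

View pics/c8.png

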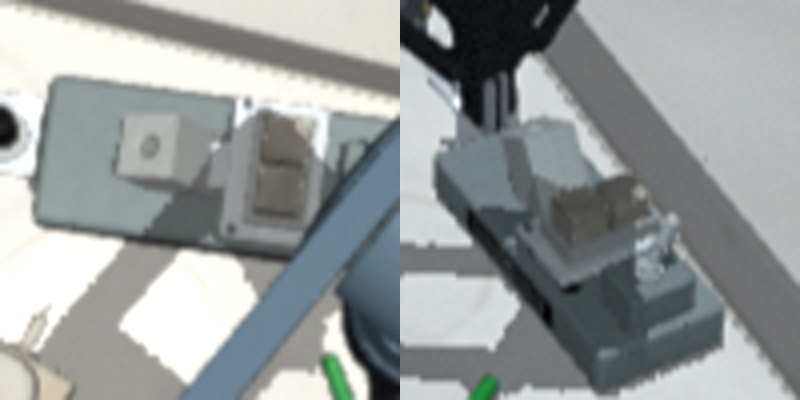

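The lever tip is now at scene crop (672,220). That fits "on" (677,215) and not "off" (630,234). The pin is still standing in the fork at top crop (8,130), and the arm is clear, so I'm handing in.

```bash
python3 -c "
from bench import ctrl
print(ctrl.hand_in())"
```

```text
the job is handed in; nothing more can be done
None
```

The pin is parked upright in the fork's notch and released, the toggle has snapped to the back, and the job was handed in about 13 s into the 54 s limit; I kept the arm clear of the bottles and tape roll, and the hand-in returned no verdict.

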